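Load the sample tray, then crack the desiccator's stuck lid and hold it ajar

TASK

Get the last two samples ready for drying: stand the two loose tall vials upright in empty cells of the blue divided tray, one to a cell. Then take the desiccator's lid by its steel bar handle, pull it up until the sticky seal lets go, and finish still holding the handle with the lid just ajar and still, the front edge about 25 mm up; do not throw the lid wide open. Leave everything else where it stands.

Things in the scene. Friction and masses are not known exactly. Their poses are not given: they have to be found in the camera images.
- vial_1: Loose sample vial: glass, pale contents, black screw cap, 24 mm diameter, 60 mm tall, 30 g, standing upright on the table in front of the tray. Origin: centre of its underside; z up along the vial.
- vial_2: The other loose sample vial, same as vial_1. Which stands on which side varies.
- tray: Blue divided tray, 87 x 129 mm (x, y), walls 26 mm high, fixed to the table. 2 x 3 cells 39 mm square, 3 mm walls between; cell centres at x = -21 or +21 and y = -42, 0 or +42 mm in its frame; cell floor 3 mm above the table. Cells x = +21, y = +42 and y = -42 already hold short vials; the other four are empty. Origin: centre of underside; at yaw 0 x points away from the robot, y left.
- stored_1: Short sample vial, black cap, 17 mm diameter, 38 mm tall, already standing in the tray's cell at x = +21, y = +42 mm. Leave it. Origin: centre of its underside.
- stored_2: Short sample vial, black cap, 17 mm diameter, 39 mm tall, already standing in the tray's cell at x = +21, y = -42 mm. Leave it. Origin: centre of its underside.
- desiccator: Clear plastic box 186 x 186 mm, 100 mm high, fixed to the table, with a black seal on its rim and a clear flat lid (top 114 mm above the table) hinged along the rear edge, a steel bar handle on the lid near the front. A small vent cock sticks out 25 mm on its +y side. Origin: centre of underside; x points from the front (robot side) to the hinge, y left along hinge and handle, z up.
- lid_handle (a point): Middle of the handle's straight round bar: 10 mm thick, 74 mm long along the desiccator's y axis, 34 mm above the lid's top, 148 mm above the table when shut; 155 mm in front of the hinge line and 48 mm above it. Moves with the lid; its axes are the lid's (the desiccator's when shut).
- lid_hinge (a point): Point on the lid's hinge line, 100 mm above the table, 94 mm behind the desiccator's centre; the hinge line runs along the desiccator's y axis.
- lid (a joint): Opening angle of the lid (rad): 0 shut and sealed, grows as the front edge (187 mm from the hinge) rises; 0.13 is about 25 mm there. The seal resists with a peak of about 10 to 20 N at the handle and lets go after about 8 mm of lift at the front edge (0.045 rad); then only the lid's weight, 2 to 3 N at the handle, remains; if released the lid drops back.
- beaker: Bystander: glass beaker, 64 mm wide, 103 mm tall, at the back of the table. Leave it. Origin: centre of its underside.
- flask: Bystander: small conical flask with red solution, 65 mm wide, 86 mm tall, at the back of the table. Leave it. Origin: centre of its underside.
- beaker_side: Bystander: glass beaker, 76 mm wide, 97 mm tall, at the right edge of the table. Leave it. Origin: centre of its underside.
Things that resemble listed ones, but are neither listed nor needed, are in the scene too. What is shaped like the vial_1 but red is not meant.

How it is judged (in metres and radians):
On the way, in this order (a step that is already met when the one before it is completed fails the run):
1. both tall vials stand upright in their own tray cells, let go, with the lid still shut (x of vial_1 in the frame of tray between -0.042 and 0.042 m and y of vial_1 in the frame of tray between -0.063 and 0.063 m and z of each of vial_1, vial_2 in the frame of tray below 0.009 m and angle between each of vial_1, vial_2's own z axis and vertical below 0.15 rad and x of vial_2 in the frame of tray between -0.042 and 0.042 m and y of vial_2 in the frame of tray between -0.063 and 0.063 m and contact force between the fingers and vial_1 below 0.1 N and contact force between the fingers and vial_2 below 0.1 N and value of joint lid below 0.03 rad), for 0.2 s.
2. the lid is broken free of its seal and held ajar by the handle (value of joint lid between 0.09 and 0.26 rad and contact force between the fingers and desiccator above 1 N and distance between the grasp point and lid_handle below 0.04 m), for 0.2 s.
At the end, for the whole second after the job is handed in: Both tall vials stand upright (within 0.15 rad) on the floors of tray cells; the lid is open by 0.09 to 0.26 rad (front edge 17 to 48 mm up), still, with the gripper's fingers on the handle (grasp point within 40 mm of the bar's middle, more than 1 N) (all of step 2 and x of vial_1 in the frame of tray between -0.042 and 0.042 m and y of vial_1 in the frame of tray between -0.063 and 0.063 m and z of each of vial_1, vial_2 in the frame of tray below 0.009 m and angle between each of vial_1, vial_2's own z axis and vertical below 0.15 rad and x of vial_2 in the frame of tray between -0.042 and 0.042 m and y of vial_2 in the frame of tray between -0.063 and 0.063 m and velocity of joint lid between -0.1 and 0.1 rad/s); the arm keeps its last pose, push and grip.
It fails at once if the lid is thrown wide open (over 0.45 rad) (value of joint lid above 0.45 rad).
It fails at once if a bystander is pushed more than 25 mm or tipped (distance of any of beaker, flask, beaker_side from where it was at the start of the episode above 0.025 m or angle between any of beaker, flask, beaker_side's own z axis and vertical above 0.3 rad).
It fails at once if a stored vial is knocked over or out of its cell (distance of any of stored_1, stored_2 from where it was at the start of the episode above 0.03 m or angle between any of stored_1, stored_2's own z axis and vertical above 0.5 rad).
It also fails if it takes over 51 s, if anything falls off the work surface, if the arm or the gripper's body presses on something with over 40 N, if the wrist force passes 120 N, or if a joint passes its speed limit or range.

ROBOT

A 7-joint arm with a two-finger parallel gripper is mounted at the origin on a cart in front of the work surface, level with it; the furniture and walls round the work are solid. World frame = base frame: x ahead of the robot, y to its left, z up, the work surface at z = 0. Lengths are in m, angles in degrees, forces in N, time in s.
With the tool pointing down it reaches from about 0.4 to 0.925 m from the base axis. Payload 4.1 kg.
Tool frame: the origin (TCP) lies at the centre of the arm's flange, where the gripper is bolted on; the fingertips stand 173 mm ahead of it and the grasp point (between the pads) lies 155 mm ahead of it; y points along the fingers, x is the direction in which the jaws open and shut, and the axes are right-handed (so a half turn about y gives the same grasp; the last joint's range is limited). The gripper opens to 85 mm and grips with 20 to 120 N. Pads are 22 mm wide; open, the fingers measure 114 mm over their backs; the gripper's body (76 mm by 85 mm) begins 54 mm behind the grasp point. The pads swing forward as they close: fully open they stand 13 mm farther back than shut.
Start: joints at [-70.818, 22.827, 2.584, 88.041, -1.071, 69.15, -2.905], TCP at [0.273, 0.59, 0.405] pointing down, gripper open.
Joint ranges: [-161.44, 161.44], [-28.35, 127.94], [-78.24, 83.42], [0, 140.83], [-78.03, 258.03], [13.02, 114.36], [-168.23, 168.23]. Speed limits (degrees/s): [147.25, 147.25, 180, 180, 180, 180, 180].

INTERFACE

Orientations are given as a 3x3 rotation matrix whose columns are the frame's x, y, z axes.
In Python, from plant import env, viewer, job_done gives the robot as it stands.
- The arm moves only by the tool jog_arm, never from a script. Its argument "rows" is one flat list of numbers, 5 for each row, row after row: the shift along the tool's x, y, z in cm, then the turn about the tool's y in degrees, then the finger opening in cm, from 0 to 8.54. In form: [x, y, z, roll, claw, x, y, z, roll, claw, ...]. A call has 1 to 10 rows; each row shifts and turns the commanded pose from where the row before left it, along the tool's axes as they then stand; what a row does not reach is not made up. A row lasts 1/8 s, in which the tool goes at most 62.5 mm and 10.7 degrees, less where a joint would pass 70% of its speed; a pose out of reach is approached as far as the arm can. A call with a gripper value outside its range is refused whole. The fingers move at their own pace and stop on an object; the grip force is fixed at half the most. Time passes only in rows, so rows that do not move let the fingers close. It gives the time, the measured TCP pose, the force and the opening at its end, in the units of the state.
- env.state(): the state, without advancing time (a new reading comes with each control period).
- viewer.capture(name): name is "scene" or "top" or "wrist"; returns a dict with "pixels" (420x560x3 uint8, blue, green, red), "z_map" (420x560 float32, m along the optical axis (not along the pixel's ray), 0 where there is no reading), "fov_y" (degrees; the focal length in pixels is half the picture's height over the tangent of half this angle, whatever the lens; pixels are square), "cx", "cy" (the principal point, pixels), "R" (3x3) and "t" (3): a world point X has camera coordinates R X + t. Camera axes: x right, y down, z forward; pixel columns grow to the right and rows downward; lengths in m; the calibration is good to about 2 mm. A picture is of the moment at which its call begins.
- job_done(): hands the job in, once; it reports no verdict.
The state is a dict: "time_s": time; "joints": joint angles; "joint_vel": joint speeds; "effort": joint torques, N m; "tool_pos": TCP position; "ee_rot": TCP orientation; "contact_force": force on the tool from outside, world axes, zero at the start; "ft_torque": the same for the moment, N m; "finger_gap": opening from 0.0 (shut) to 1.0 (fully open).
Only numpy, scipy, OpenCV 4.12 (cv2) and the standard library are available. Lean on these libraries where they do the work, as an engineer would, in place of code of your own. Each camera call takes 0.05 s, during which the arm holds its last target.

## Working session

There is one attempt and no reset: what is moved stays moved. The work goes in short steps, Python scripts to look and compute and a tool call to move; the robot and the scene stay as the last step left them, time stands still between calls to the robot, and variables do not carry over. Pictures are saved under pics/ and viewed, and the job is handed in when it is done.

Besides the shell and the picture viewer there is one more tool, called after "Request:" as name(argument=value, ...) on one line, values as JSON. jog_arm: Moves the arm, as the interface text tells. Its arguments: {"type":"object","properties":{"rows":{"type":"array","items":{"type":"number"}}},"required":["rows"]}

```bash
ls; mkdir -p pics
cat > h.py <<'E'
import numpy as np, cv2
from plant import env, viewer, job_done
def cap(n,f=None):
    c=viewer.capture(n)
    if f: cv2.imwrite('pics/'+f,c['pixels'])
    np.savez('/tmp/'+n+'.npz',**{k:np.array(v) for k,v in c.items()})
    return c
def pts(c):
    H,W=c['z_map'].shape; f=H/2/np.tan(np.radians(c['fov_y'])/2)
    u,v=np.meshgrid(np.arange(W),np.arange(H)); z=c['z_map']
    P=np.stack([(u-c['cx'])/f*z,(v-c['cy'])/f*z,z],-1)
    return (P-np.array(c['t']))@np.array(c['R'])
def load(n):
    return dict(np.load('/tmp/'+n+'.npz'))
E
python3 - <<'E'
from h import *
s=env.state()
for k in s: print(k,np.round(s[k],3).tolist())
for n in ['scene','top']:
    c=cap(n,n+'0.png'); print(n,c['R'],c['t'],c['fov_y'])
E
```

```text
pics
time_s 0.0
joints [-70.818, 22.872, 2.582, 88.115, -1.073, 69.151, -2.905]
joint_vel [-0.063, -0.052, 0.011, -0.0, 0.045, -0.057, -0.004]
effort [0.001, -47.511, 1.366, -25.422, 0.012, 0.009, -0.0]
tool_pos [0.273, 0.59, 0.404]
ee_rot [[0.42, -0.001, -0.907], [0.907, -0.002, 0.42], [-0.002, -1.0, -0.0]]
contact_force [0.385, -0.465, -0.344]
ft_torque [0.022, -0.069, 0.033]
finger_gap 1.003
scene [[-0.79967432 -0.60012513  0.01925625]
 [-0.2497565   0.30329699 -0.91958286]
 [ 0.54602442 -0.74017617 -0.39242397]] [0.37877175 0.26392589 0.87725663] 48.11700239630364
top [[-0.00658642 -0.9999659  -0.00498222]
 [-0.999069    0.00679277 -0.0426028 ]
 [ 0.04263519  0.00469698 -0.99907967]] [-0.09715116  0.53575734  1.22670757] 57.24318251691271
```

View pics/scene0.png

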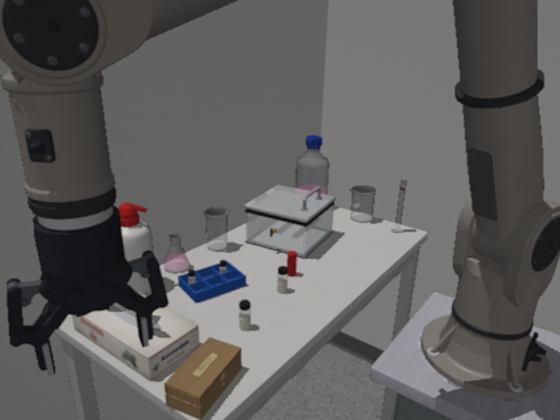

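View pics/top0.png

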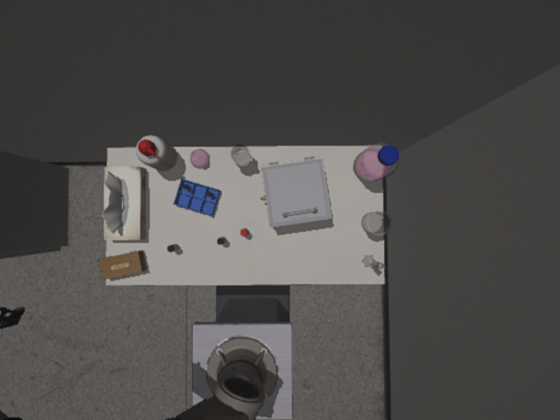

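The top view shows the tray at (198,197), the desiccator at (296,193) with its bar at (300,212), and three vial-like things: black caps at (172,248) and (222,241), and a red one at (244,232). The two black-capped vials fit the description and the red one is the decoy. Next I'll enlarge the area to confirm and measure.

Run:
```python
from h import *
c=load('top'); P=pts(c); im=c['pixels']
cr=cv2.resize(im[140:290,150:340],(760,600),interpolation=cv2.INTER_CUBIC); cv2.imwrite('pics/topcrop.png',cv2.convertScaleAbs(cr,alpha=1.6))
for u,v in [(172,248),(222,241),(244,232),(198,197),(300,212),(290,213)]:
    print(u,v,np.round(P[v,u],3))
def blob(m,name):
    Q=P[m]; print(name,len(Q),np.round(np.median(Q,0),4),np.round(Q.mean(0),4),np.round(Q.max(0)-Q.min(0),3))
H=P[...,2]
for u,v in [(172,248),(222,241),(244,232)]:
    m=np.zeros(H.shape,bool); m[v-9:v+10,u-9:u+10]=1
    blob(m&(H>0.053)&(H<0.075),(u,v))
b=im.astype(int); m=(b[...,0]>b[...,2]*2)&(b[...,0]>70); m[:170]=0;m[225:]=0;m[:,:165]=0;m[:,230:]=0
blob(m,'tray')
mm=m&(H>0.015); r=cv2.minAreaRect(P[mm][:,:2].astype(np.float32)*1000); print(r,mm.sum(), np.percentile(H[m],[5,50,95]))
# whole tray footprint from rim
# desiccator
reg=np.zeros(H.shape,bool); reg[150:235,255:340]=1
m=reg&(H>0.10)&(H<0.125); blob(m,'lid'); print(cv2.minAreaRect(P[m][:,:2].astype(np.float32)*1000))
m=reg&(H>0.135)&(H<0.17); blob(m,'bar'); Q=P[m]; print(np.round(Q,3)[:60].tolist()); print(cv2.minAreaRect(Q[:,:2].astype(np.float32)*1000))
```

```text
172 248 [0.398 0.206 0.06 ]
222 241 [0.419 0.052 0.057]
244 232 [ 0.446 -0.016  0.059]
198 197 [0.557 0.134 0.023]
300 212 [ 0.505 -0.182  0.152]
290 213 [ 0.502 -0.154  0.15 ]
(172, 248) 45 [0.3982 0.2107 0.059 ] [0.3985 0.2109 0.0589] [0.019 0.022 0.011]
(222, 241) 42 [0.4188 0.0584 0.0586] [0.4193 0.0582 0.0588] [0.019 0.019 0.01 ]
(244, 232) 44 [ 0.4459 -0.0142  0.0591] [ 0.4459 -0.0141  0.0589] [0.019 0.022 0.011]
tray 823 [0.5541 0.1396 0.0033] [0.5547 0.1381 0.014 ] [0.133 0.316 1.253]
((525.9198608398438, 47.81951141357422), (320.4160461425781, 83.53633880615234), 71.36524200439453) 164 [-0.00157281  0.00333888  0.02478912]
lid 3834 [ 0.5678 -0.1739  0.1134] [ 0.5673 -0.1739  0.1133] [0.211 0.207 0.022]
((568.2421875, -174.18109130859375), (192.34222412109375, 186.3588104248047), 8.01535701751709)
bar 119 [ 0.5045 -0.1824  0.1508] [ 0.5044 -0.1818  0.1504] [0.019 0.098 0.015]
[[0.513, -0.208, 0.149], [0.513, -0.211, 0.151], [0.513, -0.214, 0.152], [0.513, -0.217, 0.153], [0.513, -0.22, 0.15], [0.513, -0.223, 0.15], [0.513, -0.226, 0.148], [0.513, -0.229, 0.144], [0.51, -0.188
[... 608 characters left out ...]
], [0.507, -0.2, 0.152], [0.507, -0.202, 0.151], [0.507, -0.205, 0.154], [0.507, -0.208, 0.155], [0.507, -0.211, 0.156], [0.507, -0.214, 0.15], [0.507, -0.217, 0.151], [0.507, -0.22, 0.149], [0.507, -0.222, 0.152], [0.507, -0.226, 0.147], [0.507, -0.229, 0.143], [0.505, -0.149, 0.146], [0.505, -0.151, 0.151], [0.505, -0.154, 0.156], [0.505, -0.157, 0.149], [0.505, -0.16, 0.155], [0.505, -0.163, 0.151], [0.505, -0.165, 0.153], [0.505, -0.168, 0.151], [0.505, -0.171, 0.152], [0.505, -0.174, 0.152], [0.505, -0.177, 0.152], [0.505, -0.18, 0.149], [0.505, -0.182, 0.152], [0.505, -0.185, 0.153]]
((504.65179443359375, -182.92543029785156), (9.736135482788086, 98.64340209960938), 7.6946187019348145)
```

View pics/topcrop.png

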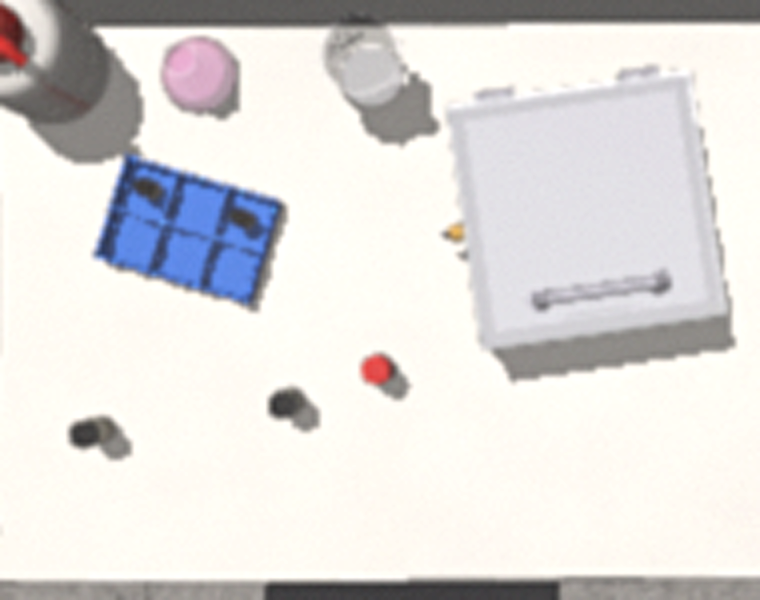

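Run:
```python
from h import *
from scipy.optimize import minimize
c=load('top'); P=pts(c); im=c['pixels'].astype(int); H=P[...,2]
print('cam',-np.array(c['R']).T@c['t'])
m=(im[...,0]>im[...,2]*1.6)&(im[...,0]>50); m[:176]=0;m[222:]=0;m[:,:170]=0;m[:,226:]=0
w=m&(H>0.015)&(H<0.032); Q=P[w][:,:2]*1000; print(w.sum(),Q.min(0),Q.max(0),cv2.minAreaRect(Q.astype(np.float32)))
# fit to wall grid
def loss(p):
    a=p[2];d=Q-p[:2];x=d@[np.cos(a),np.sin(a)];y=d@[-np.sin(a),np.cos(a)]
    dx=np.min(np.abs(np.abs(x)[:,None]-[0,42]),1);dy=np.min(np.abs(np.abs(y)[:,None]-[21,63]),1)
    out=np.maximum(np.abs(x)-44,0)+np.maximum(np.abs(y)-65,0)
    return np.mean(np.minimum(np.minimum(dx,dy),8)+out)
best=min((minimize(loss,[554+i,138+j,k],method='Nelder-Mead') for i in(-6,0,6) for j in(-6,0,6) for k in(-.1,-.2,-.3,-.4)),key=lambda r:r.fun)
p=best.x;print('tray',p,np.degrees(p[2]),best.fun)
a=p[2];R=np.array([[np.cos(a),-np.sin(a)],[np.sin(a),np.cos(a)]])
for l in [(-21,42),(-21,0),(-21,-42),(21,42),(21,-42)]: print(l,p[:2]+R@l)
# stored
for z0 in[0.035]:
    s=np.zeros(H.shape,bool);s[176:222,170:226]=1
    Q2=P[s&(H>0.033)&(H<0.05)];print(np.round(Q2,3)[:, :].tolist())
# vials from scene camera
c=load('scene');P=pts(c);H=P[...,2]
for u,v in[(244,315),(282,280)]:
    m=np.zeros(H.shape,bool);m[v-22:v+22,u-14:u+14]=1
    q=P[m&(H>0.012)&(H<0.07)]; q=q[np.linalg.norm(q[:,:2]-np.median(q[:,:2],0),axis=1)<.03]
    cc=-c['R'].T@c['t']; d=np.median(q[:,:2],0)-cc[:2]; d/=np.linalg.norm(d)
    print(len(q),np.median(q,0),'axis~',np.median(q[:,:2],0)+d*.0095)
```

```text
cam [ 0.48231776 -0.10654895  1.24791932]
202 [499.43563266  67.35408709] [615.01360112 209.5097431 ] ((557.211181640625, 138.41397094726562), (127.45817565917969, 85.14900970458984), 72.85116577148438)
tray [ 5.58223286e+02  1.38590236e+02 -2.96025362e-01] -16.961003897801127 0.9690041234645052
(-21, 42) [550.38898415 184.88952001]
(-21, 0) [538.13671198 144.71637193]
(-21, -42) [525.8844398  104.54322385]
(21, 42) [590.56213223 172.63724783]
(21, -42) [566.05758788  92.29095168]
[[0.597, 0.174, 0.044], [0.597, 0.171, 0.04], [0.597, 0.168, 0.041], [0.594, 0.178, 0.04], [0.594, 0.175, 0.039], [0.594, 0.17, 0.046], [0.594, 0.169, 0.038], [0.595, 0.166, 0.037], [0.595, 0.163, 0.035], [0.591, 0.178, 0.04], [0.591, 0.173, 0.045], [0.591, 0.171, 0.041], [0.591, 0.167, 0.044], [0.591, 0.165, 0.041], [0.592, 0.163, 0.034], [0.588, 0.177, 0.04], [0.588, 0.175, 0.039], [0.588, 0.172, 0.039], [0.588, 0.168, 0.039], [0.588, 0.164, 0.045], [0.585, 0.174, 0.041], [0.585, 0.171, 0.039], [0.585, 0.169, 0.038], [0.585, 0.166, 0.036], [0.572, 0.099, 0.04], [0.572, 0.095, 0.042], [0.572, 0.092, 0.041], [0.572, 0.09, 0.037], [0.569, 0.102, 0.04], [0.568, 0.098, 0.042], [0.568, 0.095, 0.042], [0.569, 0.093, 0.039], [0.569, 0.09, 0.035], [0.565, 0.101, 0.042], [0.565, 0.099, 0.039], [0.565, 0.095, 0.043], [0.565, 0.092, 0.044], [0.565, 0.089, 0.042], [0.562, 0.099, 0.039], [0.562, 0.095, 0.046], [0.562, 0.093, 0.039], [0.562, 0.09, 0.037], [0.559, 0.095, 0.042], [0.559, 0.092, 0.04]]
315 [0.39148547 0.22144226 0.04098001] axis~ [0.39773016 0.21428308]
230 [0.41377551 0.06856846 0.04054007] axis~ [0.41932497 0.06085785]
```

Request:
jog_arm(rows=[0,0,0,-7.8,5,-3.6,0,-2.55,0,5,-3.6,0,-2.55,0,5,-3.6,0,-2.55,0,5,-3.6,0,-2.55,0,5,-3.6,0,-2.55,0,5,-3.6,0,-2.55,0,5,-3.6,0,-2.55,0,5,-3.6,0,-2.55,0,5,-3.6,0,-2.55,0,5])

```text
time_s: 1.35
tool_pos: [0.3977, 0.2112, 0.4045]
ee_rot: [[0.293, -0.0, -0.956], [0.956, -0.0, 0.293], [-0.0, -1.0, 0.0]]
contact_force: [0.0, -0.5, -0.2]
finger_gap: 0.588
```

Request:
jog_arm(rows=[0,4.5,0,0,5,0,4.5,0,0,5,0,4.5,0,0,5,0,0,0,0,5])

```text
time_s: 1.85
tool_pos: [0.3959, 0.2117, 0.267]
ee_rot: [[0.293, -0.007, -0.956], [0.956, -0.005, 0.293], [-0.007, -1.0, 0.005]]
contact_force: [-0.3, -0.7, 0.3]
finger_gap: 0.581
```

Run:
```python
from h import *
c=cap('wrist','w1.png'); s=env.state(); print(s['tool_pos']); P=pts(c)
Q=P[(P[...,2]>0.054)&(P[...,2]<0.07)&(c['z_map']>0)]
Q=Q[np.linalg.norm(Q[:,:2]-[.398,.213],axis=1)<.035];print(len(Q),Q.mean(0),Q.min(0),Q.max(0))
```

```text
[0.3971925  0.21243882 0.26910418]
975 [0.39639825 0.21301467 0.05917513] [0.38621465 0.20150879 0.05412   ] [0.4088031  0.22412837 0.06127221]
```

View pics/w1.png

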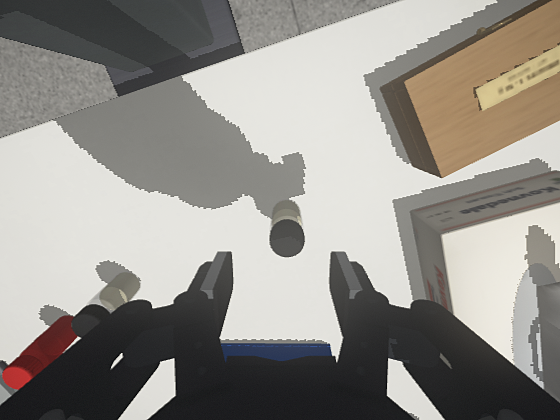

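The wrist view shows the black-capped vial at (287,235), centred between the open pads. It measures (0.397, 0.213), which matches the other views. The red decoy is at (40,355), clear of the jaws.

Request:
jog_arm(rows=[0,2.5,0,0,5,0,2.5,0,0,5,0,1.9,0,0,5,0,0,0,0,5,0,0,0,0,1.5,0,0,0,0,1.5,0,0,0,0,1.5,0,0,0,0,1.5])

```text
time_s: 2.9
tool_pos: [0.3985, 0.2133, 0.2025]
ee_rot: [[0.293, 0.003, -0.956], [0.956, 0.002, 0.293], [0.003, -1.0, -0.002]]
contact_force: [-0.6, -0.8, 5.5]
finger_gap: 0.264
```

Request:
jog_arm(rows=[0,-2,0,0,1.5,0,-3,0,0,1.5,0,-2,0,0,1.5,0.3,0,-2.55,0,1.5,0.3,0,-2.55,0,1.5,0.3,0,-2.55,0,1.5,0.3,0,-2.55,0,1.5,0.3,0,-2.55,0,1.5,0.3,0,-2.55,0,1.5,0,0,0,0,1.5])

```text
time_s: 4.15
tool_pos: [0.5507, 0.1844, 0.2719]
ee_rot: [[0.295, 0.003, -0.955], [0.955, 0.0, 0.295], [0.001, -1.0, -0.003]]
contact_force: [-0.8, 0.4, -1.7]
finger_gap: 0.261
```

Run:
```python
from h import *
s=env.state(); print(s['tool_pos'],s['contact_force'],s['finger_gap'])
c=cap('wrist','w2.png');
```

```text
[0.55073412 0.18441152 0.27185794] [-0.76792673  0.3685879  -1.72240721] 0.26065190251929543
```

View pics/w2.png

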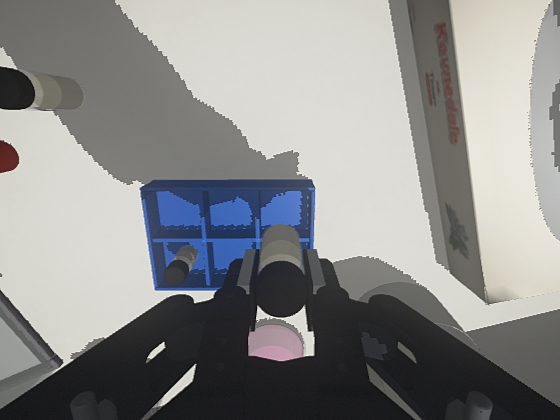

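Run:
```python
from h import *
from scipy.optimize import minimize
c=load('wrist'); P=pts(c); im=c['pixels'].astype(int); H=P[...,2]
m=(im[...,0]>im[...,2]*1.6)&(im[...,0]>50)&(H>.0235)&(H<.03); Q=P[m][:,:2]*1000; print(m.sum(),Q.min(0),Q.max(0))
def loss(p):
    a=p[2];d=Q-p[:2];x=d@[np.cos(a),np.sin(a)];y=d@[-np.sin(a),np.cos(a)]
    dx=np.min(np.abs(np.abs(x)[:,None]-[0,42]),1);dy=np.min(np.abs(np.abs(y)[:,None]-[21,63]),1)
    return np.mean(np.minimum(np.minimum(dx,dy),8))
b=minimize(loss,[558,138.5,-.296],method='Nelder-Mead');print(b.x,np.degrees(b.x[2]),b.fun)
a=b.x[2];R=np.array([[np.cos(a),-np.sin(a)],[np.sin(a),np.cos(a)]])
for l in [(-21,42),(-21,-42)]: print(l,b.x[:2]+R@l)
# held vial: cap/body points near gripper
g=env.state()['tool_pos'][:2]
q=P[(np.linalg.norm(P[...,:2]-g,axis=2)<.03)&(H>.055)&(H<.125)&(c['z_map']>0)];print(len(q))
for z in np.arange(.06,.13,.01):
    k=q[(abs(q[:,2]-z)<.005)]; print(round(z,3),len(k), np.round(np.r_[k.min(0),k.max(0)],3) if len(k) else '')
```

```text
1481 [498.56075327  67.5641376 ] [594.89790794 214.00484294]
[ 5.57916575e+02  1.40876640e+02 -3.01011122e-01] -17.24666686790238 0.7396406507995211
(-21, 42) [550.31320634 187.21440819]
(-21, -42) [525.40838091 106.99128391]
3293
0.06 0 
0.07 101 [0.538 0.174 0.07  0.55  0.196 0.075]
0.08 237 [0.537 0.173 0.075 0.551 0.196 0.085]
0.09 299 [0.538 0.173 0.085 0.55  0.196 0.095]
0.1 428 [0.535 0.163 0.095 0.552 0.207 0.105]
0.11 1119 [0.535 0.162 0.105 0.552 0.209 0.115]
0.12 1109 [0.535 0.162 0.115 0.565 0.209 0.125]
0.13 0
```

Request:
jog_arm(rows=[0.15,2.5,0,0,1.5,0,2.5,0,0,1.5,0,1.2,0,0,1.5,0,0.5,0,0,1.5,0,0,0,0,1.5])

```text
time_s: 4.82
tool_pos: [0.5486, 0.1867, 0.2056]
ee_rot: [[0.293, -0.003, -0.956], [0.956, 0.0, 0.293], [-0.001, -1.0, 0.003]]
contact_force: [-5.9, -1.2, 10.5]
finger_gap: 0.261
```

Run:
```python
from h import *
s=env.state(); print(s['tool_pos'],s['contact_force'],s['finger_gap'])
c=cap('wrist','w3.png');P=pts(c);H=P[...,2]
c2=cap('scene'); cv2.imwrite('pics/s3.png',cv2.resize(c2['pixels'][200:340,140:300],(640,560),interpolation=cv2.INTER_CUBIC))
g=s['tool_pos'][:2]
q=P[(np.linalg.norm(P[...,:2]-g,axis=2)<.03)&(H<.07)&(c['z_map']>0)]
for z in np.arange(.0,.07,.005):
    k=q[(abs(q[:,2]-z)<.0025)]; print(round(z,3),len(k), np.round(np.r_[k.min(0),k.max(0)],3) if len(k) else '')
```

```text
[0.54864919 0.18670615 0.20555599] [-5.88270246 -1.23413085 10.49060969] 0.26113487152983184
0.0 1334 [ 0.519  0.157 -0.002  0.568  0.217  0.002]
0.005 617 [0.523 0.157 0.003 0.559 0.213 0.007]
0.01 301 [0.523 0.168 0.008 0.555 0.214 0.012]
0.015 387 [0.522 0.169 0.013 0.555 0.214 0.017]
0.02 536 [0.522 0.165 0.018 0.555 0.213 0.022]
0.025 932 [0.523 0.166 0.023 0.555 0.214 0.027]
0.03 166 [0.534 0.177 0.028 0.547 0.198 0.032]
0.035 218 [0.532 0.173 0.033 0.546 0.206 0.037]
0.04 413 [0.532 0.164 0.038 0.549 0.211 0.042]
0.045 630 [0.532 0.164 0.043 0.55  0.211 0.047]
0.05 502 [0.532 0.164 0.048 0.556 0.211 0.052]
0.055 627 [0.532 0.164 0.053 0.561 0.211 0.057]
0.06 1587 [0.532 0.164 0.058 0.562 0.211 0.062]
0.065 1251 [0.532 0.164 0.063 0.562 0.211 0.067]
0.07 556 [0.532 0.17  0.068 0.563 0.208 0.07 ]
```

View pics/w3.png

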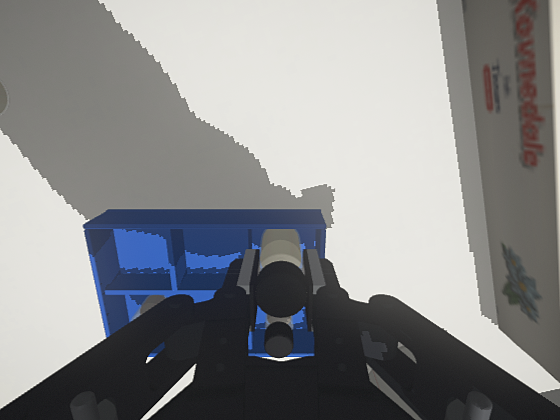

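View pics/s3.png

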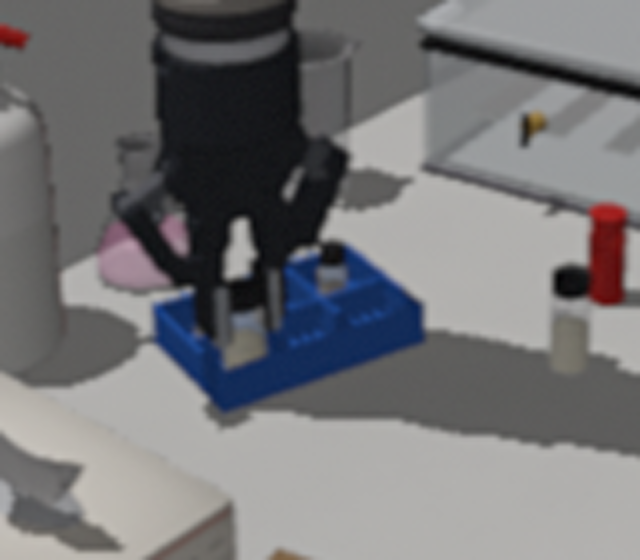

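Request:
jog_arm(rows=[0,0,0,0,3.4,0,0,0,0,3.4,0,0,0,0,3.4,0,-2,0,0,3.4,0,-3,0,0,3.4,0,-3,0,0,3.4])

```text
time_s: 5.68
tool_pos: [0.5495, 0.1865, 0.2843]
ee_rot: [[0.293, -0.0, -0.956], [0.956, -0.0, 0.293], [-0.0, -1.0, 0.0]]
contact_force: [-0.9, 1.3, 0.1]
finger_gap: 0.4
```

Run:
```python
from h import *
s=env.state(); print(s['tool_pos'],s['contact_force'],s['finger_gap'])
c=cap('wrist','w4.png');P=pts(c);H=P[...,2]
q=P[(np.linalg.norm(P[...,:2]-[.547,.186],axis=2)<.03)&(H>.03)&(H<.075)&(c['z_map']>0)]
for z in np.arange(.03,.075,.005):
    k=q[(abs(q[:,2]-z)<.0025)]; print(round(z,3),len(k), np.round(np.r_[k.min(0),k.max(0)],3) if len(k) else '')
k=P[(np.linalg.norm(P[...,:2]-[.419,.06],axis=2)<.03)&(H>.056)&(H<.07)&(c['z_map']>0)]; print(k.min(0),k.max(0),len(k))
```

```text
[0.54950347 0.18651932 0.28428547] [-0.9016228   1.27276347  0.08760767] 0.4004535377061925
0.03 24 [0.535 0.177 0.03  0.545 0.198 0.032]
0.035 52 [0.535 0.176 0.033 0.547 0.198 0.037]
0.04 56 [0.535 0.176 0.038 0.546 0.198 0.042]
0.045 120 [0.535 0.175 0.043 0.55  0.198 0.047]
0.05 53 [0.535 0.178 0.048 0.549 0.197 0.052]
0.055 69 [0.536 0.177 0.053 0.548 0.197 0.057]
0.06 462 [0.535 0.175 0.058 0.558 0.197 0.062]
0.065 390 [0.536 0.176 0.063 0.557 0.197 0.064]
0.07 0 
[0.40819529 0.04837685 0.0560273 ] [0.43074374 0.07175356 0.06164974] 1238
```

View pics/w4.png

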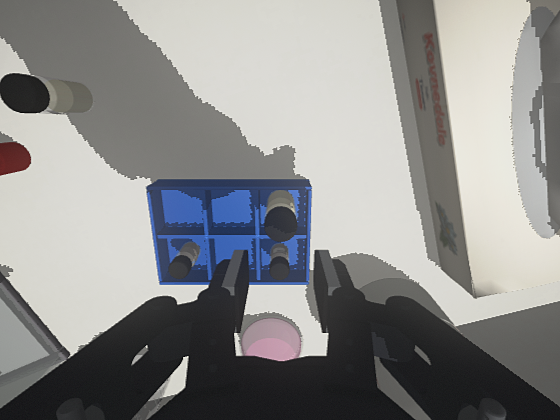

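The first vial stands upright in its cell with its cap at (281,218), and its top measures 63 mm (60 + 3), as it should. The second black-capped vial is at (30,93), measured (0.4195, 0.060). The red vial at (10,158) stays clear of the jaws.

Request:
jog_arm(rows=[-2.65,0,1.45,0,5,-2.65,0,1.45,0,5,-2.65,0,1.45,0,5,-2.65,0,1.45,0,5,-2.65,0,1.45,0,5,-2.65,0,1.45,0,5,0,0,0,0,5,0,0,0,0,5])

```text
time_s: 6.72
tool_pos: [0.4204, 0.0605, 0.284]
ee_rot: [[0.293, 0.002, -0.956], [0.956, 0.001, 0.293], [0.001, -1.0, -0.001]]
contact_force: [-0.5, -0.6, 0.6]
finger_gap: 0.582
```

Run:
```python
from h import *
s=env.state(); print(s['tool_pos'],s['contact_force'],s['finger_gap'])
c=cap('wrist','w5.png');P=pts(c);H=P[...,2]
k=P[(np.linalg.norm(P[...,:2]-[.419,.06],axis=2)<.03)&(H>.056)&(H<.07)&(c['z_map']>0)]; print(k.min(0),k.max(0),len(k))
```

```text
[0.42039381 0.06051011 0.28398762] [-0.51567864 -0.64347855  0.63384614] 0.5823825488115733
[0.40795126 0.04814104 0.05604757] [0.43050378 0.07057139 0.06121679] 817
```

View pics/w5.png

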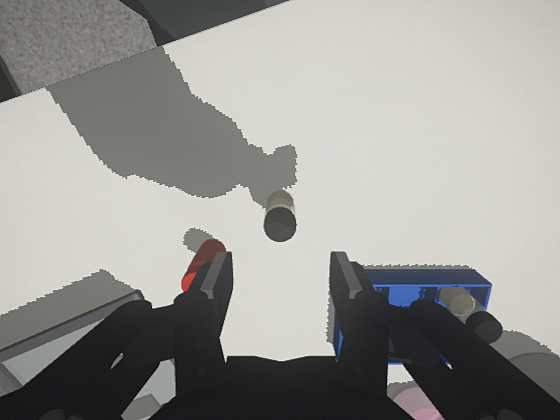

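The second vial at (280,222) is centred between the pads. The red one is about 64 mm sideways and 46 mm back in the tool frame, so it is clear.

Request:
jog_arm(rows=[0,2.5,0,0,5,0,2.5,0,0,5,0,2.3,0,0,5,0,1,0,0,5,0,0,0,0,5,0,0,0,0,1.5,0,0,0,0,1.5,0,0,0,0,1.5,0,0,0,0,1.5])

```text
time_s: 7.9
tool_pos: [0.4204, 0.0602, 0.2016]
ee_rot: [[0.293, 0.002, -0.956], [0.956, 0.001, 0.293], [0.001, -1.0, -0.002]]
contact_force: [-0.9, -0.1, 6.6]
finger_gap: 0.263
```

Request:
jog_arm(rows=[0,-2,0,0,1.5,0,-3,0,0,1.5,0,-2,0,0,1.5,1.88,0,-2.2,0,1.5,1.88,0,-2.2,0,1.5,1.88,0,-2.2,0,1.5,1.88,0,-2.2,0,1.5,0,0,0,0,1.5,0,0,0,0,1.5])

```text
time_s: 9.02
tool_pos: [0.5252, 0.1057, 0.2703]
ee_rot: [[0.294, -0.002, -0.956], [0.956, -0.0, 0.294], [-0.001, -1.0, 0.001]]
contact_force: [-0.6, -0.5, -0.9]
finger_gap: 0.26
```

Run:
```python
from h import *
s=env.state(); print(s['tool_pos'],s['contact_force'],s['finger_gap'])
c=cap('wrist','w6.png')
```

```text
[0.52520422 0.10572928 0.27031688] [-0.64831365 -0.54109081 -0.92857779] 0.2599400340401409
```

View pics/w6.png

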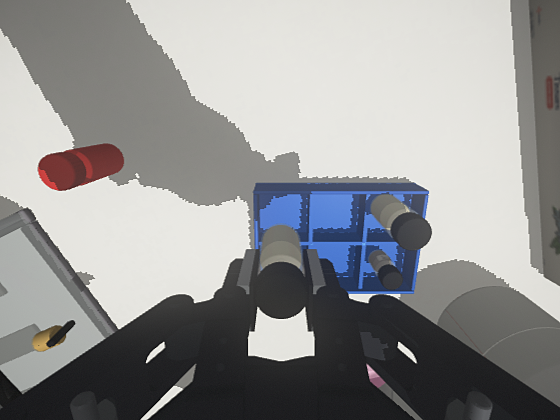

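The second vial is held at (281,270) above the empty cell with corner (280,215), with the first vial standing at (400,220).

Request:
jog_arm(rows=[0,2.5,0,0,1.5,0,2.5,0,0,1.5,0,1.2,0,0,1.5,0,0.3,0,0,1.5,0,0,0,0,1.5])

```text
time_s: 9.7
tool_pos: [0.5262, 0.1061, 0.2062]
ee_rot: [[0.293, 0.001, -0.956], [0.956, 0.0, 0.293], [0.001, -1.0, -0.001]]
contact_force: [0.2, -0.1, -0.7]
finger_gap: 0.26
```

Request:
jog_arm(rows=[0,0.2,0,0,1.5,0,0,0,0,1.5,0,0,0,0,3.4,0,0,0,0,3.4,0,0,0,0,3.4,0,-2,0,0,3.4,0,-3,0,0,3.4,0,-4,0,0,3.4])

```text
time_s: 10.7
tool_pos: [0.5254, 0.1061, 0.2938]
ee_rot: [[0.293, -0.002, -0.956], [0.956, -0.001, 0.293], [-0.001, -1.0, 0.002]]
contact_force: [0.3, 0.2, -0.0]
finger_gap: 0.397
```

Run:
```python
from h import *
s=env.state(); print(s['tool_pos'],s['contact_force'],s['finger_gap'])
c=cap('wrist','w7.png');P=pts(c);H=P[...,2]
for ctr in [(.547,.186),(.526,.106)]:
  q=P[(np.linalg.norm(P[...,:2]-ctr,axis=2)<.03)&(H>.03)&(H<.075)&(c['z_map']>0)]
  for z in (.035,.045,.06,.065):
    k=q[(abs(q[:,2]-z)<.0025)]; print(round(z,3),len(k), np.round(np.r_[k.min(0),k.max(0)],3) if len(k) else '')
# desiccator
m=(abs(P[...,0]-.505)<.08)&(abs(P[...,1]+.18)<.1)&(H>.135)&(H<.165); print('bar px',m.sum(), P[m].mean(0) if m.any() else '')
```

```text
[0.52543276 0.10609936 0.29376348] [ 0.32517956  0.15129548 -0.00397314] 0.3968548658463959
0.035 77 [0.535 0.174 0.033 0.55  0.194 0.037]
0.045 147 [0.535 0.174 0.043 0.554 0.196 0.047]
0.06 426 [0.535 0.174 0.058 0.558 0.197 0.062]
0.065 395 [0.536 0.175 0.063 0.557 0.196 0.064]
0.035 42 [0.513 0.096 0.033 0.527 0.117 0.037]
0.045 113 [0.514 0.094 0.043 0.527 0.117 0.047]
0.06 445 [0.514 0.094 0.058 0.537 0.117 0.062]
0.065 338 [0.514 0.095 0.063 0.536 0.116 0.064]
bar px 0
```

View pics/w7.png

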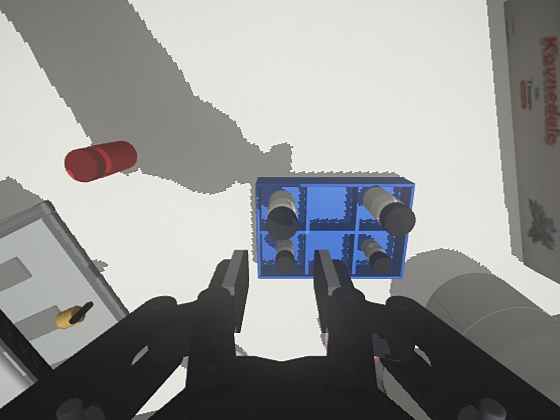

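Both tall vials stand upright in separate front cells, with caps at (283,222) and (398,218) and tops at 63 mm; the stored vials are undisturbed. Now to the handle: rise and turn.

Request:
jog_arm(rows=[0,-2.2,0,9.3,3.4,0,-2.2,0,9.3,3.4,0,-2.2,0,9.3,3.4,0,0,0,9.3,3.4,0,0,0,9.3,3.4,0,0,0,9.3,3.4,0,0,0,9.4,3.4,0,0,0,0,4])

```text
time_s: 11.75
tool_pos: [0.5259, 0.1062, 0.3594]
ee_rot: [[0.991, -0.0, -0.137], [0.137, -0.0, 0.991], [-0.0, -1.0, -0.0]]
contact_force: [-1.1, -0.2, -0.5]
finger_gap: 0.466
```

Request:
jog_arm(rows=[-0.83,0,-4,0,4,-0.83,0,-4,0,4,-0.83,0,-4,0,4,-0.83,0,-4,0,4,-0.83,0,-4,0,4,-0.83,0,-4,0,4,-0.83,0,-4,0,4,0,0,0,0,4,0,0,0,0,4])

```text
time_s: 12.88
tool_pos: [0.5062, -0.1786, 0.3594]
ee_rot: [[0.991, -0.0, -0.137], [0.137, 0.001, 0.991], [-0.0, -1.0, 0.001]]
contact_force: [0.4, 0.3, 0.8]
finger_gap: 0.464
```

Run:
```python
from h import *
s=env.state(); print(s['tool_pos'],s['contact_force'],s['finger_gap'],s['joints'])
c=cap('wrist','w8.png');P=pts(c);H=P[...,2]
m=(abs(P[...,0]-.505)<.04)&(abs(P[...,1]+.18)<.07)&(H>.145)&(H<.158); Q=P[m]; print(m.sum(),Q.mean(0),Q.min(0),Q.max(0))
if m.sum(): print(cv2.minAreaRect(Q[:,:2].astype(np.float32)*1000))
```

```text
[ 0.50624724 -0.17857802  0.35944156] [0.41605344 0.34992262 0.77103419] 0.46380781030011115 [-17.38158224  16.72064692  38.92759165 107.44937917 -12.10501738
  59.98865721  34.32174878]
1960 [ 0.50337937 -0.17635503  0.15100993] [ 0.49380199 -0.22787803  0.14504976] [ 0.51449614 -0.13592612  0.15391357]
((503.95758056640625, -181.88916015625), (9.653205871582031, 92.65414428710938), 7.967499256134033)
```

View pics/w8.png

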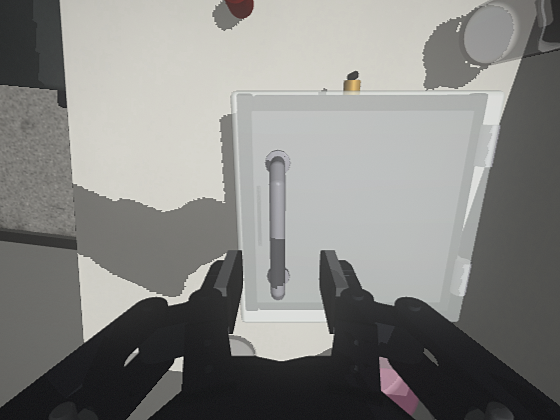

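The bar runs vertically at column ~279 (rows 150–298), at mid (0.504, -0.182), top about 152 mm and yaw 8°. That agrees with the description, so I descend on it.

Request:
jog_arm(rows=[-0.25,2,-0.3,0,4,0,2,0,0,4,0,1.6,0,0,4,0,0,0,0,4,0,0,0,0,0,0,0,0,0,0,0,0,0,0,0,0,0,0,0,0,0,0,0,0,0])

```text
time_s: 14.05
tool_pos: [0.5043, -0.1826, 0.3046]
ee_rot: [[0.991, 0.001, -0.135], [0.135, 0.0, 0.991], [0.001, -1.0, 0.0]]
contact_force: [-1.4, 1.3, 5.2]
finger_gap: 0.096
```

Run:
```python
from h import *
s=env.state(); print(s['tool_pos'],s['contact_force'],s['finger_gap'])
c=cap('wrist','w9.png')
```

```text
[ 0.50425383 -0.18262143  0.30455944] [-1.36680208  1.282064    5.15198342] 0.09596126339559298
```

View pics/w9.png

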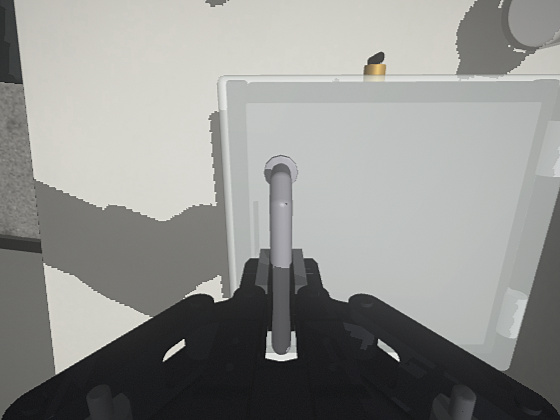

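Request:
jog_arm(rows=[0.07,-0.2,0,0,0,0.07,-0.2,0,0,0,0.07,-0.2,0,0,0,0.07,-0.2,0,0,0,0.07,-0.2,0,0,0,0,0,0,0,0])

```text
time_s: 14.85
tool_pos: [0.5073, -0.1821, 0.3129]
ee_rot: [[0.991, -0.001, -0.135], [0.135, -0.001, 0.991], [-0.002, -1.0, -0.0]]
contact_force: [1.4, -2.5, -7.4]
finger_gap: 0.09
```

Request:
jog_arm(rows=[0.09,-0.22,0,0,0,0.09,-0.22,0,0,0,0.09,-0.22,0,0,0,0.09,-0.22,0,0,0,0.09,-0.22,0,0,0,0,0,0,0,0,0,0,0,0,0,0,0,0,0,0])

```text
time_s: 15.85
tool_pos: [0.5119, -0.1815, 0.3248]
ee_rot: [[0.991, -0.0, -0.135], [0.135, 0.0, 0.991], [-0.0, -1.0, 0.0]]
contact_force: [-2.1, -1.8, -1.9]
finger_gap: 0.091
```

Run:
```python
from h import *
s=env.state(); print(s['tool_pos'],s['contact_force'],s['finger_gap'])
c=cap('wrist','w10.png');P=pts(c);H=P[...,2]
# lid plane: fit in desiccator frame
ax=np.array([.9903,.1388]);ctr=np.array([.568,-.174])
for n in ('wrist','top','scene'):
    if n!='wrist': c=cap(n); P=pts(c);H=P[...,2]
    d=P[...,:2]-ctr; xd=d@ax; yd=d@[-ax[1],ax[0]]
    for lo in range(-90,90,30):
        m=(xd*1000>lo)&(xd*1000<lo+30)&(abs(yd)<.08)&(H>.105)&(H<.145)&(c['z_map']>0)
        if m.sum()>10: print(n,lo+15,m.sum(),np.median(H[m]).round(4))
    if n=='scene': cv2.imwrite('pics/s10.png',cv2.resize(c['pixels'][160:340,140:380],(800,600),interpolation=cv2.INTER_CUBIC))
    if n=='top': cv2.imwrite('pics/t10.png',cv2.resize(c['pixels'][140:290,150:340],(760,600),interpolation=cv2.INTER_CUBIC))
```

```text
[ 0.51188034 -0.18149075  0.32483142] [-2.05544698 -1.78059466 -1.85935443] 0.090926653845489
wrist -75 8767 0.1355
wrist -45 7219 0.131
wrist -15 9746 0.1274
wrist 15 9752 0.1235
wrist 45 10177 0.1196
wrist 75 9813 0.1159
top -75 82 0.135
top -45 134 0.1314
top -15 203 0.1269
top 15 358 0.1232
top 45 530 0.1195
top 75 533 0.1158
scene -75 271 0.135
scene -45 154 0.1309
scene -15 152 0.1269
scene 15 202 0.1231
scene 45 187 0.1191
scene 75 170 0.1154
```

View pics/s10.png

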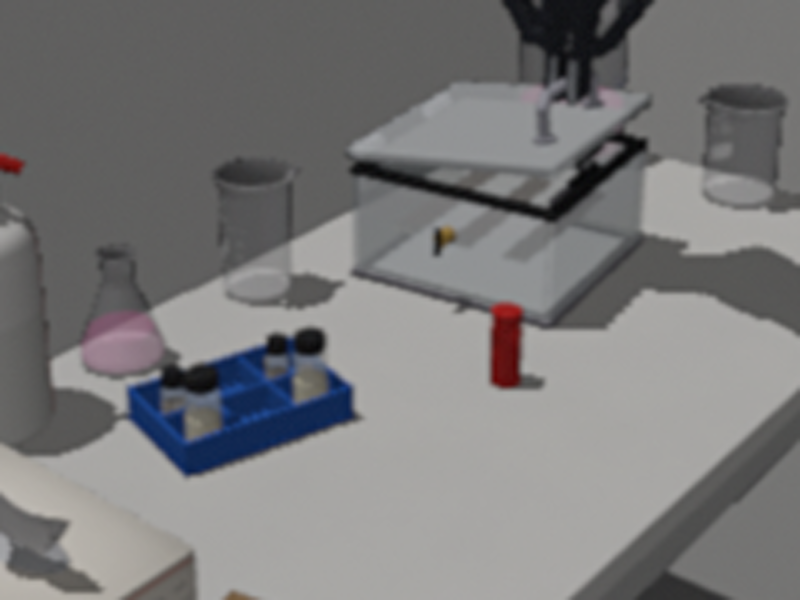

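View pics/w10.png

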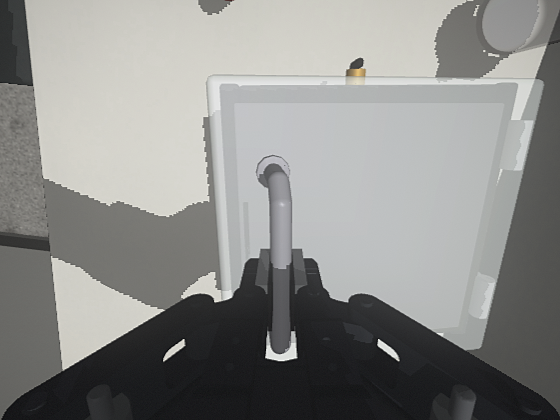

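The lid slope is 0.13 rad in all three cameras. The scene view shows it ajar with the gripper on the bar at (570,90) and the four vials upright in the tray. I'll settle briefly, then hand in.

Request:
jog_arm(rows=[0,0,0,0,0,0,0,0,0,0,0,0,0,0,0,0,0,0,0,0])

```text
time_s: 16.5
tool_pos: [0.5118, -0.1815, 0.3246]
ee_rot: [[0.991, -0.0, -0.135], [0.135, 0.0, 0.991], [-0.0, -1.0, 0.0]]
contact_force: [-3.2, -1.7, -1.2]
finger_gap: 0.09
```

Run:
```python
from h import *
s=env.state(); print(s['tool_pos'],s['contact_force'],s['finger_gap'],np.abs(s['joint_vel']).max())
print(job_done())
```

```text
[ 0.51184363 -0.18146049  0.32463697] [-3.18672924 -1.70149199 -1.18759856] 0.09013282633555982 0.09570686095745255
the job is handed in; nothing more can be done
None
```

The job is handed in at about 16.5 s of the 51 s allowed. Both tall vials are in the tray and the lid is held just ajar by its handle. The interface gave no verdict.

- **Vials:** They stand in the two outer front cells, one to a cell. After release the wrist camera put both tops at 63 mm, which is 60 mm of vial on a 3 mm floor, and their sides were vertical. The first vial touched down with about 10 N as I lowered it; it was upright after release.
- **Lid:** I gripped the bar near its middle and lifted slowly along the hinge arc until the seal let go. The lid slope measures about 0.13 rad in all three cameras, roughly 25 mm at the front edge.
- **Hold:** The fingers are still closed on the bar (opening reads about 8 mm on a 10 mm bar, a small disagreement). The arm was at rest, with joint speeds below 0.1 degrees/s.
- **Bystanders:** The last pictures show the stored vials, beakers, flask and red vial where they stood. I checked these by eye and did not measure them again.

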